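# Screw the gas inlet elbow into the clamped manifold

### The arm

A 6-joint arm with a two-finger parallel gripper is mounted at the origin on the work surface. World frame = base frame: x ahead of the robot, y to its left, z up, the work surface at z = 0. Lengths are in m, angles in rad, forces in N, time in s.
With the tool pointing down it reaches from about 0.4 to 0.825 m from the base axis. Payload 7 kg.
Tool frame: the origin (TCP) lies at the very end of the fingers, on their centre line; the grasp point (between the pads) lies 19 mm behind it; x points along the fingers, y is the direction in which the jaws open and shut, and the axes are right-handed (so a half turn about x gives the same grasp; the last joint's range is limited). The gripper opens to 88 mm and grips with 3 to 60 N. Pads are 19 mm wide; open, the fingers measure 130 mm over their backs; the gripper's body (78 mm by 193 mm) begins 47 mm behind the grasp point.
Start: joints at [0.288, 0.359, 0.012, 0, -1.224, -0.288], TCP at [0.675, -0, 0.227] pointing down, gripper open.
Joint ranges: [-3.07, 3.07], [-1.43, 2.12], [-1.02, 1.25], [-3.03, 1.67], [-3.05, -0], [-3.03, 3.03]. Speed limits (rad/s): [2.39, 2.39, 3.01, 3.14, 3.14, 3.14].

### API

Orientations are given as [roll, pitch, yaw] about the fixed x, y, z axes, in that order (R = Rz(yaw) Ry(pitch) Rx(roll)).
In Python, from station import arm gives the robot as it stands.
- The arm moves only by the shell command python3 -m inch 'ROWS' [OPENING] [FORCE]. ROWS is text: rows parted by semicolons, each of 6 numbers parted by spaces: the shift along the world's x, y, z in units of 30 mm (1.0 is 30 mm), then the turn, a rotation vector about the world's x, y, z in units of 5 degrees (1.0 is 5 degrees). In form: dx dy dz wx wy wz; .... A call has 1 to 12 rows; each row shifts and turns the commanded pose from where the row before left it; what a row does not reach is not made up. A row lasts 1/8 s, in which the tool goes at most 62.5 mm and 10.7 degrees, less where a joint would pass 70% of its speed; a pose out of reach is approached as far as the arm can. A call is refused whole if a number of a shift passes 1 or a number of a turn 1, either way. A call with a gripper value outside its range is refused whole. OPENING is the opening, from 0 (shut) to 1 (fully open), set as the call begins (- or left out, the last holds). The fingers move at their own pace and stop on an object; FORCE is the grip in N (left out, the last holds). Time passes only in rows, so rows that do not move let the fingers close. It gives the time, the measured TCP pose, the force and the opening at its end, in the units of the state.
- arm.get_state(): the state, without advancing time (a new reading comes with each control period).
- arm.grab_frame(name): name is "scene" or "side" or "wrist"; returns a dict with "frame" (420x560x3 uint8, red, green, blue), "range_z" (420x560 float32, m along the optical axis (not along the pixel's ray), 0 where there is no reading), "mtx" (3x3 intrinsics, pixels), "pose" (4x4, takes a point from camera to world coordinates). Camera axes: x right, y up, looking along -z (the intrinsics and any distortion apply to the point x, -y, -z); pixel columns grow to the right and rows downward; lengths in m; the calibration is good to about 2 mm. A picture is of the moment at which its call begins.
- arm.job_done(): hands the job in, once; it reports no verdict.
Trained networks look in a picture, given as the dict that the camera call returned (one of the last four; its "shot" number tells which), for a name from the list of things; names that differ only in an ending like _2 or _b are one class to them, and where a whole thing is asked for, a point or a joint stands for the part that bears it (a point fixed in the world has none). Each returns a list of dicts, best first, with "confidence" (0 to 1); they miss things now and then, are a little off and sometimes report something else, mostly with a low value. They report only what shows in the picture. A call takes as long as a camera call.
- arm.search_frame(picture, target): "extent" ([centre column, centre row, width, height] as shares, 0 to 1, of the picture: columns of its width, rows of its height, round what is visible of it).
- arm.masks_of(picture, target): "mask" (420x560 bool, what is visible of it) and "extent" ([centre column, centre row, width, height] as shares, 0 to 1, of the picture: columns of its width, rows of its height, round what is visible of it).
- arm.place_of(picture, target): "position" ([column, row] as shares, 0 to 1, of the picture: columns of its width, rows of its height: a listed point, or the origin of a listed thing).
The state is a dict: "t": time; "q": joint angles; "qd": joint speeds; "joint_efforts": joint torques, N m; "eef_pos": TCP position; "ee_rot": TCP orientation; "force": force on the tool from outside, world axes, zero at the start; "moment": the same for the moment, N m; "width": finger opening in m.
Only numpy, scipy, OpenCV 4.12 (cv2) and the standard library are available. Lean on these libraries where they do the work, as an engineer would, in place of code of your own. Each camera call takes 0.05 s, during which the arm holds its last target. There are 200 camera calls.

### The job

Take the brass hose-barb elbow out of its white stand and screw it clockwise into the port of the aluminium block that is clamped in the blue vise, feeling gently for the start of the thread, until it tightens on the orange gasket and the barb points along the yellow mark. Stop there: do not turn past the mark, do not force it, leave the other things where they are, and let go of the elbow.

Things in the scene. Friction and masses are not known exactly. Their poses are not given: they have to be found in the camera images.
- elbow_grip (a point): Centre of the brass elbow's upright square body, 28 x 28 mm, 42 mm tall, on the elbow's axis: grip here across the flats at +y and -y. x: along the side barb, z: up. Below: round flange 48 mm across, 5 mm thick, its underside 27 mm below this point. At the start the flange rests on the stand, the nose hangs in a 37 mm hole.
- elbow: The elbow (0.12 kg); origin at the tip of its nose, 50 mm below elbow_grip, same axes. The nose under the flange is 22 mm across with a tapered tip.
- pin (a point): Centre of the elbow's 5 mm thick cross pin, 40 mm below elbow_grip, on the axis. The pin lies along the elbow's y axis, square to the barb; its two ends stick out of the nose to 33.8 mm overall and are the male thread.
- barb_tip (a point): End of the elbow's side barb (13 mm tube), 55 mm from the elbow's axis, level with elbow_grip.
- port_mouth (a point): On the port's upright axis at the deck (block's top, 60 mm over the table). x: towards the yellow mark, z: up. Bore 24 mm wide, over 26 mm deep. Two opposite slots 7 mm wide let the pin's ends drop 11.2 mm from the deck (elbow_grip 42.5 mm above this point) to the groove's floor (31.3 mm above). Then the grooves run clockwise from above, sinking 2.2 mm per rad, with 1.5 mm vertical play.
- mark (a point): Outer end of the yellow line on the block's top, 38 mm from the port's axis. Where the slots lie differs from block to block and is not measured: the pin drops in with the barb somewhere from 0.75 to 1.85 rad anticlockwise of this mark, seen from above (or half a turn from there, but then the barb would end opposite the mark). The groove ends 2.2 rad after the slot.
- gasket_top (a point): On the port's axis, level with the top of the uncompressed orange gasket ring (35 to 45 mm across), 5 mm over the deck. The gasket is springy: about 3.5 N per mm, 4.5 mm of travel. The turning stiffens once the flange meets it (elbow_grip 32 mm above port_mouth). At the mark, let go, elbow_grip stays 28.3 to 31.5 mm above port_mouth: the thread does not unwind.
- port: The fixed blue vise (foot 130 x 170 mm) with the clamped aluminium block, 80 x 80 mm, its top 60 mm over the table, the jaws 14 mm lower. Origin on the table under the port's axis, x towards the yellow mark.
- stand: Fixed white stand, 130 x 100 x 35 mm, x along its length; origin at the centre of its underside. The elbow's hole is at x = +20 mm, the two plugs at x = -40 mm, y = +28 and -28 mm.
- plug_a: small round brass blanking plug (head 26 mm across, 7 mm tall above the stand) standing in the stand beside the elbow; origin at the foot of its stem
- plug_b: the same plug in blue plastic
- eyepiece: loose black microscope eyepiece, 42 mm across, 52 mm tall; origin at its foot
- objective: loose steel microscope objective with a blue ring, 26 mm across, 40 mm tall; origin at its foot
- pen: black marker pen with a grey cap lying flat, 135 mm long, 14 mm thick; origin at mid-length on its underside
- dish: clear covered culture dish, 59 mm across, 15 mm tall; origin at its foot
- slidebox: blue box for microscope slides with a white band, 92 x 82 x 32 mm; origin at its foot

How it is judged:
By the outcome, as a careful person would: the job done as asked, in the order asked, and still so for the second after the job is handed in, with the robot touching nothing.
It also fails if it takes over 72 s, if anything falls off the work surface, if the arm or the gripper's body presses on something with over 40 N, if the wrist force passes 120 N, or if a joint passes its speed limit or range.

## Working session

There is one attempt and no reset: what is moved stays moved. The work goes in short steps, Python scripts to look and compute and a shell command to move; the robot and the scene stay as the last step left them, time stands still between calls to the robot, and variables do not carry over. Pictures are saved under pics/ and viewed, about 8 in all and at most 12, crops included, and the job is handed in when it is done.

```bash
mkdir -p pics; cat > h.py <<'E'
import numpy as np, cv2
from station import arm
def ray(p,u,v):
    K=np.array(p["mtx"]);T=np.array(p["pose"])
    d=np.array([(u-K[0,2])/K[0,0],-(v-K[1,2])/K[1,1],-1.0])
    return T[:3,3],T[:3,:3]@d
def onz(p,u,v,z):
    o,d=ray(p,u,v); return o+d*(z-o[2])/d[2]
def depth(p,u,v):
    o,d=ray(p,u,v); return o+d*p["range_z"][int(v),int(u)]
def save(p,n): cv2.imwrite("pics/"+n+".png",p["frame"][:,:,::-1])
def px(r): return r["position"][0]*560,r["position"][1]*420
E
python3 - <<'E'
from h import *
np.set_printoptions(precision=4,suppress=True)
s=arm.get_state();print(s)
Z={"elbow_grip":.062,"barb_tip":.062,"port_mouth":.06,"mark":.06,"gasket_top":.065,"stand":0,"port":0,"elbow":.012}
ims=[]
for n in ["scene","side","wrist"]:
    p=arm.grab_frame(n);save(p,n+"0")
    print(n,{k:p[k] for k in p if k not in("frame","range_z","mtx","pose")},p["pose"][:3,3])
    for t,z in Z.items():
        for r in arm.place_of(p,t)[:2]:
            u,v=px(r);print(t,round(r["confidence"],2),round(u),round(v),onz(p,u,v,z))
E
```

```text
{'t': 0.0, 'q': array([ 0.2881,  0.3594,  0.0111, -0.0004, -1.2241, -0.2881]), 'qd': array([ 0.0014, -0.0002, -0.0016,  0.0002, -0.0009, -0.0011]), 'joint_efforts': array([ -0.0008, -58.2727,  29.3058,   6.9975,   0.0069,  -0.0002]), 'eef_pos': array([ 0.6745, -0.    ,  0.2256]), 'ee_rot': array([ 1.6536,  1.5691, -3.0589]), 'force': array([ 0.0873,  0.1817, -0.1239]), 'moment': array([-0.0663,  0.0045,  0.0097]), 'width': 0.08726914810206542}
scene {'shot': 1} [1.3599 0.2388 0.5358]
elbow_grip 0.86 309 209 [0.5505 0.1473 0.062 ]
elbow_grip 0.51 168 184 [ 0.5078 -0.2291  0.062 ]
barb_tip 0.83 319 220 [0.5936 0.1765 0.062 ]
port_mouth 0.92 167 189 [ 0.5284 -0.2212  0.06  ]
port_mouth 0.57 161 196 [ 0.5705 -0.2174  0.06  ]
mark 0.91 161 193 [ 0.5554 -0.2243  0.06  ]
gasket_top 0.79 165 184 [ 0.5125 -0.2337  0.065 ]
stand 0.98 306 224 [0.5181 0.1394 0.    ]
stand 0.44 161 194 [ 0.4562 -0.2836  0.    ]
port 0.6 167 208 [ 0.5286 -0.2296  0.    ]
port 0.37 109 258 [ 0.7535 -0.2592  0.    ]
elbow 0.95 309 222 [0.5259 0.1464 0.012 ]
elbow 0.64 357 293 [0.7615 0.2742 0.012 ]
side {'shot': 2} [0.1501 0.8627 0.8117]
elbow_grip 0.6 296 236 [0.5518 0.1503 0.062 ]
port_mouth 0.82 362 163 [ 0.5343 -0.2299  0.06  ]
port_mouth 0.51 224 361 [0.5022 0.5155 0.06  ]
mark 0.72 354 163 [ 0.5561 -0.2165  0.06  ]
mark 0.41 295 254 [0.524  0.2017 0.06  ]
gasket_top 0.55 368 164 [ 0.5143 -0.2252  0.065 ]
stand 0.59 306 260 [0.5189 0.1564 0.    ]
port 0.96 363 181 [ 0.5246 -0.2259  0.    ]
port 0.48 276 241 [0.6211 0.131  0.    ]
elbow 0.88 300 255 [0.5367 0.1574 0.012 ]
elbow 0.58 204 261 [0.7323 0.2916 0.012 ]
wrist {'shot': 3} [ 0.6757 -0.0769  0.3857]
elbow_grip 0.81 396 324 [0.546  0.1509 0.062 ]
barb_tip 0.7 351 351 [0.5945 0.188  0.062 ]
```

View pics/scene0.png

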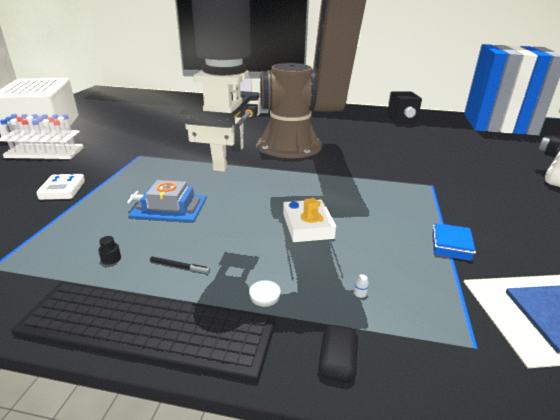

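View pics/wrist0.png

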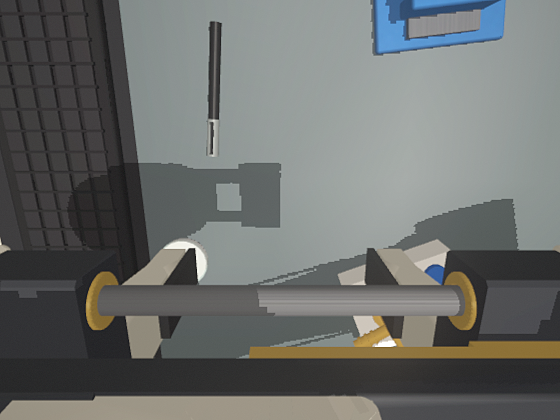

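The scene picture shows the stand and elbow near (312, 212) and the vise and port near (166, 188). The wrist camera sees the vise at its top right. I'll move it closer to the port first.

```bash
python3 -m inch '-1 -0.7 0 0 0 0;-1 -0.7 0 0 0 0;-1 -0.7 0 0 0 0;-1 -0.7 0 0 0 0;-0.8 -0.5 0 0 0 0;0 0 0 0 0 0;0 0 0 0 0 0'
cat >> h.py <<'E'
from scipy.spatial.transform import Rotation as R
def tooly():
    s=arm.get_state(); return R.from_euler('xyz',s["ee_rot"]).as_matrix()
E
python3 - <<'E'
from h import *
np.set_printoptions(precision=4,suppress=True)
print(tooly(),arm.get_state()["q"])
p=arm.grab_frame("wrist");save(p,"w1")
for t,z in {"port_mouth":.06,"mark":.06,"gasket_top":.065,"port":0}.items():
    for r in arm.place_of(p,t)[:2]:
        u,v=px(r);print(t,round(r["confidence"],2),round(u),round(v),onz(p,u,v,z),depth(p,u,v))
# orange ring fit, yellow line
hsv=cv2.cvtColor(p["frame"],cv2.COLOR_RGB2HSV)
for n,lo,hi in [("orange",(5,150,120),(18,255,255)),("yellow",(22,120,120),(35,255,255))]:
    m=cv2.inRange(hsv,lo,hi); m[250:]=0
    k,l,st,c=cv2.connectedComponentsWithStats(m)
    for i in np.argsort(-st[1:,4])[:3]+1: print(n,st[i],c[i],onz(p,*c[i],.062))
E
```

```text
t: 2.22
eef_pos: [0.5314, -0.0989, 0.2269]
ee_rot: [-1.499, 1.57, 0.072]
force: [0.2, 0.7, 0.2]
width: 0.0878
[[ 0.0009 -1.      0.0001]
 [ 0.0001  0.0001  1.    ]
 [-1.     -0.0009  0.0001]] [ 0.1787  0.1369 -0.285   0.0001 -1.148  -0.1789]
port_mouth 0.97 289 49 [ 0.5258 -0.2304  0.06  ] [ 0.5252 -0.2356  0.0293]
mark 0.86 251 59 [ 0.5597 -0.2222  0.06  ] [ 0.5596 -0.2219  0.0619]
gasket_top 0.69 290 54 [ 0.5245 -0.2262  0.065 ] [ 0.5236 -0.232   0.0279]
port 0.69 289 62 [ 0.5237 -0.2276  0.    ] [ 0.5244 -0.2237  0.0291]
orange [267  24  51  56 644] [293.2065  50.2453] [ 0.5217 -0.2293  0.062 ]
orange [316  54   2   7   7] [316.5714  57.    ] [ 0.5007 -0.2238  0.062 ]
orange [272  56   2   6   6] [272.5  58.5] [ 0.5401 -0.2226  0.062 ]
yellow [247  54  18   7  95] [255.6421  57.    ] [ 0.5552 -0.2238  0.062 ]
```

View pics/w1.png

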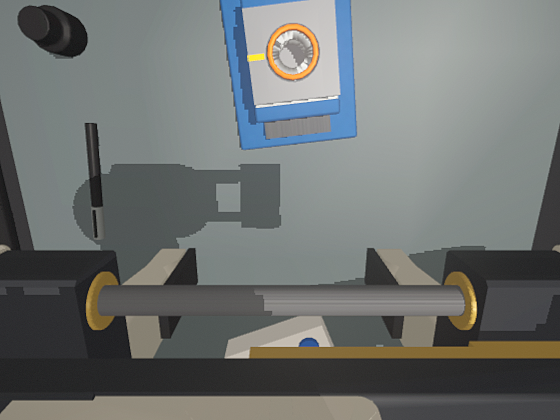

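The port ring is at (292, 51) and the yellow line runs left from it near (256, 57), which puts the mark's yaw at about +0.1. I'll look once from nearer for a precise fit.

```bash
python3 -m inch '0 -0.8 -0.7 0 0 0;0 -0.8 -0.7 0 0 0;0 -0.7 -0.6 0 0 0;0 0 0 0 0 0;0 0 0 0 0 0'
cat >> h.py <<'E'
def ring(p,zt=.065):
    hsv=cv2.cvtColor(p["frame"],cv2.COLOR_RGB2HSV)
    m=cv2.inRange(hsv,(3,150,100),(19,255,255)); m[250:]=0
    k,l,st,c=cv2.connectedComponentsWithStats(m); i=1+np.argmax(st[1:,4])
    mm=(l==i).astype(np.uint8); y,x=np.nonzero(mm)
    P=np.array([onz(p,a,b,zt) for a,b in zip(x,y)])
    A=np.c_[2*P[:,:2],np.ones(len(P))]; s=np.linalg.lstsq(A,(P[:,:2]**2).sum(1),rcond=None)[0]
    return s[:2],np.sqrt(s[2]+s[:2]@s[:2])
E
python3 - <<'E'
from h import *
np.set_printoptions(precision=4,suppress=True)
p=arm.grab_frame("wrist");save(p,"w2")
for t,z in {"port_mouth":.06,"mark":.06,"gasket_top":.065}.items():
    for r in arm.place_of(p,t)[:1]:
        u,v=px(r);print(t,round(r["confidence"],2),round(u),round(v),onz(p,u,v,z),depth(p,u,v))
print("ring",ring(p))
hsv=cv2.cvtColor(p["frame"],cv2.COLOR_RGB2HSV)
m=cv2.inRange(hsv,(22,120,120),(35,255,255)); m[250:]=0
k,l,st,c=cv2.connectedComponentsWithStats(m);i=1+np.argmax(st[1:,4])
y,x=np.nonzero(l==i);P=np.array([onz(p,a,b,.0602)[:2] for a,b in zip(x,y)])
vx,vy,_,_=cv2.fitLine(P.astype(np.float32),2,0,.01,.01).ravel()
print("line",st[i],P.mean(0),np.arctan2(vy,vx),P.min(0),P.max(0)); print(p["pose"])
# deck points from depth: min area rect
v,u=np.mgrid[0:250,100:460];z=p["range_z"][0:250,100:460]
K=p["mtx"];T=p["pose"]
D=np.stack([(u-K[0,2])/K[0,0]*z,-(v-K[1,2])/K[1,1]*z,-z],-1)@T[:3,:3].T+T[:3,3]
s=(abs(D[...,2]-.06)<.003)&(z>0)&(abs(D[...,0]-.523)<.07)
print("deck z",np.median(D[s][:,2]),cv2.minAreaRect((D[s][:,:2]*1000).astype(np.float32)))
E
```

```text
t: 3.1
eef_pos: [0.5314, -0.1678, 0.1669]
ee_rot: [-2.341, 1.571, -0.77]
force: [2.0, 0.9, -0.3]
width: 0.0875
port_mouth 0.67 293 135 [ 0.5227 -0.2283  0.06  ] [ 0.5216 -0.2264  0.0293]
mark 0.76 246 144 [ 0.5597 -0.2211  0.06  ] [ 0.5594 -0.2214  0.0629]
gasket_top 0.59 290 135 [ 0.5253 -0.2281  0.065 ] [ 0.5244 -0.2259  0.0298]
ring (array([ 0.5224, -0.2278]), np.float64(0.02038458151704573))
line [242 137  20   8 122] [ 0.5552 -0.2239] 0.09423598 [ 0.5481 -0.2266] [ 0.563  -0.2212]
[[-1.     -0.     -0.0015  0.5322]
 [ 0.0004 -0.9598 -0.2808 -0.2447]
 [-0.0014 -0.2808  0.9598  0.326 ]
 [ 0.      0.      0.      1.    ]]
deck z 0.06097544610345326 ((522.786376953125, -227.4348602294922), (80.62236785888672, 80.3204574584961), 6.435749530792236)
```

View pics/w2.png

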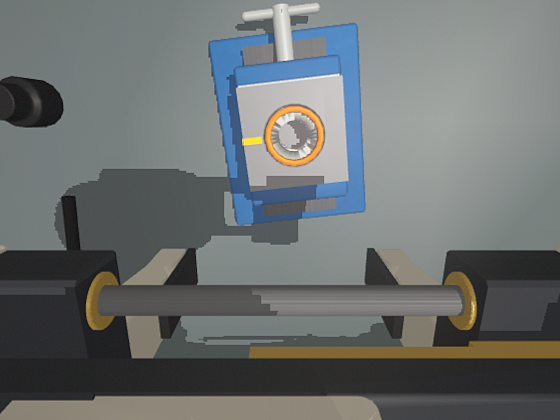

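Port axis at (0.5225, -0.2277), deck z about 0.06, mark yaw about 0.112 (line and block edges agree). Next is the elbow.

```bash
python3 -m inch '0.3 1 0.3 0 0 -1;0.3 1 0.3 0 0 -1;0.3 1 0.3 0 0 -1;0.3 1 0.3 0 0 -1;0.3 1 0 0 0 -1;0.3 1 0 0 0 -1;0.3 1 0 0 0 -1;0.3 1 0 0 0 -1;0.3 1 0 0 0 -1;0.3 1 0 0 0 -1;0.3 1 0 0 0 -1;0.3 1 0 0 0 0'
python3 -m inch '0 0.4 0 0 0 0;0 0 0 0 0 0;0 0 0 0 0 0'
cat >> h.py <<'E'
def cloud(p):
    v,u=np.mgrid[0:420,0:560];z=p["range_z"];K=p["mtx"];T=p["pose"]
    return np.stack([(u-K[0,2])/K[0,0]*z,-(v-K[1,2])/K[1,1]*z,-z],-1)@T[:3,:3].T+T[:3,3]
E
python3 - <<'E'
from h import *
np.set_printoptions(precision=4,suppress=True)
p=arm.grab_frame("wrist");save(p,"w3")
print(tooly(),arm.get_state()["q"])
for t,z in {"elbow_grip":.062,"barb_tip":.062,"stand":0,"elbow":.012}.items():
    for r in arm.place_of(p,t)[:1]:
        u,v=px(r);print(t,round(r["confidence"],2),round(u),round(v),onz(p,u,v,z),depth(p,u,v))
D=cloud(p); ok=(p["range_z"]>0)&(np.hypot(D[...,0]-.55,D[...,1]-.15)<.09)
for lo,hi in [(.079,.087),(.032,.038)]:
    s=ok&(D[...,2]>lo)&(D[...,2]<hi)
    if s.sum()>10: print(lo,s.sum(),np.median(D[s][:,2]),cv2.minAreaRect((D[s][:,:2]*1000).astype(np.float32)))
E
```

```text
t: 4.8
eef_pos: [0.6391, 0.1936, 0.2032]
ee_rot: [-0.038, 1.57, 0.572]
force: [0.8, -0.1, 0.4]
width: 0.0877
t: 5.18
eef_pos: [0.6387, 0.2033, 0.2029]
ee_rot: [-0.338, 1.571, 0.273]
force: [1.3, -1.0, -0.2]
width: 0.0875
[[ 0.0001 -0.5731  0.8195]
 [ 0.0001  0.8195  0.5731]
 [-1.     -0.      0.0002]] [ 0.5981  0.3653 -0.033   0.     -1.1724 -1.5586]
elbow_grip 0.79 295 76 [0.5463 0.1518 0.062 ] [0.5484 0.1523 0.0825]
barb_tip 0.87 291 143 [0.5938 0.1807 0.062 ] [0.5971 0.1851 0.002 ]
stand 0.78 297 59 [0.5259 0.1428 0.    ] [0.5377 0.1464 0.0831]
elbow 0.72 294 81 [0.5456 0.1527 0.012 ] [0.5521 0.154  0.0833]
0.079 1346 0.08273312825213511 ((544.437744140625, 150.00698852539062), (27.947479248046875, 27.998672485351562), 34.66037368774414)
0.032 10501 0.035940514827658365 ((531.5365600585938, 144.56732177734375), (118.22628021240234, 100.278564453125), 21.528154373168945)
```

View pics/w3.png

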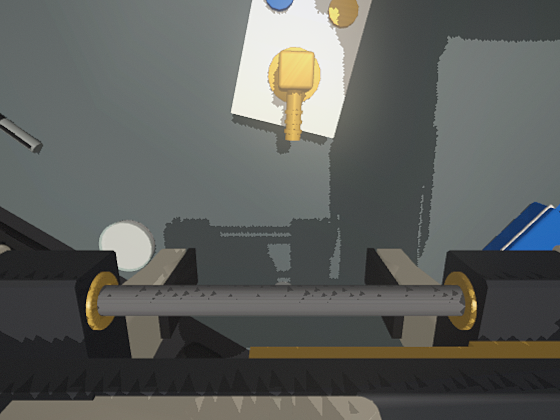

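Elbow body at (0.5444, 0.150), barb yaw 34.7°, and the jaws are already at 125° (square to the barb). I'll go above it and descend.

```bash
python3 -m inch '-0.8 -0.45 -0.7 0 0 0;-0.8 -0.45 -0.7 0 0 0;-0.8 -0.45 -0.7 0 0 0;-0.74 -0.43 -0.7 0 0 0;0 0 0 0 0 0;0 0 0 0 0 0' 0.7
python3 - <<'E'
from h import *
np.set_printoptions(precision=4,suppress=True)
print(arm.get_state()["eef_pos"])
p=arm.grab_frame("wrist");save(p,"w4")
D=cloud(p); ok=(p["range_z"]>0)&(np.hypot(D[...,0]-.5445,D[...,1]-.15)<.03)
s=ok&(D[...,2]>.079)&(D[...,2]<.087)
print(s.sum(), cv2.minAreaRect((D[s][:,:2]*1000).astype(np.float32)) if s.sum()>10 else 0)
E
```

```text
t: 6.18
eef_pos: [0.5457, 0.1508, 0.1193]
ee_rot: [-0.325, 1.569, 0.286]
force: [0.1, 0.7, -0.5]
width: 0.0613
[0.5457 0.1508 0.1193]
1822 ((544.022705078125, 149.5408477783203), (27.751708984375, 28.079437255859375), 33.041656494140625)
```

```bash
python3 -m inch '-0.03 -0.03 -0.7 0 0 0;-0.02 -0.01 -0.7 0 0 0;0 0 -0.6 0 0 0;0 0 -0.4 0 0 0;0 0 -0.1 0 0 0;0 0 0 0 0 0;0 0 0 0 0 0'
python3 -m inch '0 0 0 0 0 0;0 0 0 0 0 0;0 0 0 0 0 0;0 0 0 0 0 0;0 0 0 0 0 0;0 0 0 0 0 0;0 0 0 0 0 0;0 0 0 0 0 0' 0.0 30; python3 -c "
from h import *
print(arm.get_state()['eef_pos'],arm.get_state()['moment'])"
```

```text
t: 7.1
eef_pos: [0.5438, 0.1497, 0.0443]
ee_rot: [-0.101, 1.57, 0.51]
force: [0.4, -0.1, -0.2]
width: 0.0613
t: 8.1
eef_pos: [0.5433, 0.1494, 0.0436]
ee_rot: [1.553, 1.571, 2.163]
force: [-1.7, 0.5, 1.6]
width: 0.028
[0.5432599  0.14938171 0.04360306] [ 0.15236911  0.39810543 -0.0064476 ]
```

```bash
python3 -m inch '0 0 0.3 0 0 0;0 0 0.7 0 0 0;0 0 1 0 0 0;0 0 1 0 0 0;0 0 0.9 0 0 0;0 -0.9 0 0 0 1;0 -0.9 0 0 0 1;0 -0.9 0 0 0 1;0 -0.9 0 0 0 1;0 -0.9 0 0 0 1;0 -0.9 0 0 0 1;0 -0.9 0 0 0 1'
python3 -m inch '-0.1 -0.9 0 0 0 1;-0.1 -0.9 0 0 0 1;-0.1 -0.9 0 0 0 1;-0.1 -0.9 0 0 0 1;-0.1 -0.9 0 0 0 1;-0.1 -0.9 0 0 0 1;-0.1 -0.7 0 0 0 1;0 -0.1 0 0 0 1;0 0 0 0 0 1;0 0 0 0 0 0.8;0 0 0 0 0 0;0 0 0 0 0 0'
cat >> h.py <<'E'
def st():
    s=arm.get_state();M=R.from_euler('xyz',s["ee_rot"]).as_matrix()
    b=np.arctan2(M[1,1],M[0,1])-np.pi/2
    print("t %.2f tcp_mm"%s["t"],np.round(s["eef_pos"]*1000,2),"F",np.round(s["force"],1),"M",np.round(s["moment"],2),"barb-mark %.3f"%(b-.112),"grip over deck %.1f"%(s["eef_pos"][2]*1000+18.4-60),"tilt",np.round(M[:2,0],4),"w %.4f"%s["width"])
E
python3 - <<'E'
from h import *
st();print(arm.get_state()["q"])
p=arm.grab_frame("wrist");save(p,"w5")
print(ring(p))
D=cloud(p);c=arm.get_state()["eef_pos"]
ok=(p["range_z"]>0)&(np.hypot(D[...,0]-c[0],D[...,1]-c[1])<.075)&(abs(D[...,2]-(c[2]+.0184))<.012)
print(ok.sum())
p2=arm.grab_frame("side");save(p2,"s5")
for q in (p,p2):
  for t in("elbow_grip","barb_tip","gasket_top","port_mouth"):
    for r in arm.place_of(q,t)[:1]:
        u,v=px(r);print(t,round(r["confidence"],2),round(u),round(v),onz(q,u,v,c[2]+.0184 if t[0] in"eb" else .06))
cv2.imwrite("pics/ws5.png",np.hstack([cv2.resize(p["frame"],(400,300)),cv2.resize(p2["frame"][90:240,270:470],(400,300))])[:,:,::-1])
E
```

```text
t: 9.6
eef_pos: [0.5431, -0.0406, 0.161]
ee_rot: [-0.928, 1.571, 0.297]
force: [0.1, -0.2, -1.7]
width: 0.0279
t: 11.1
eef_pos: [0.5222, -0.2256, 0.1607]
ee_rot: [-1.947, 1.571, 0.128]
force: [-0.1, -0.3, -0.8]
width: 0.0278
t 11.10 tcp_mm [ 522.24 -225.6   160.74] F [-0.1 -0.3 -0.8] M [-0.03  0.1   0.02] barb-mark -4.320 grip over deck 119.1 tilt [0.0001 0.    ] w 0.0278
[-6.38964273e-02  2.37881946e-01 -3.18081420e-01 -2.33846340e-05
 -1.01473086e+00  5.68531735e-01]
(array([ 0.52278875, -0.22836183]), np.float64(0.02027823406463672))
3027
elbow_grip 0.64 283 286 [ 0.5211208  -0.22462141  0.17908668]
barb_tip 0.67 283 285 [ 0.52152792 -0.22535676  0.17908668]
gasket_top 0.82 280 212 [ 0.52324617 -0.22488554  0.06      ]
port_mouth 0.94 279 209 [ 0.52474494 -0.22666307  0.06      ]
elbow_grip 0.84 369 130 [ 0.5196562  -0.22094966  0.17908668]
barb_tip 0.72 370 141 [ 0.49504956 -0.16662242  0.17908668]
gasket_top 0.94 367 165 [ 0.51793005 -0.22570515  0.06      ]
port_mouth 0.8 365 164 [ 0.52367695 -0.2280201   0.06      ]
```

View pics/ws5.png

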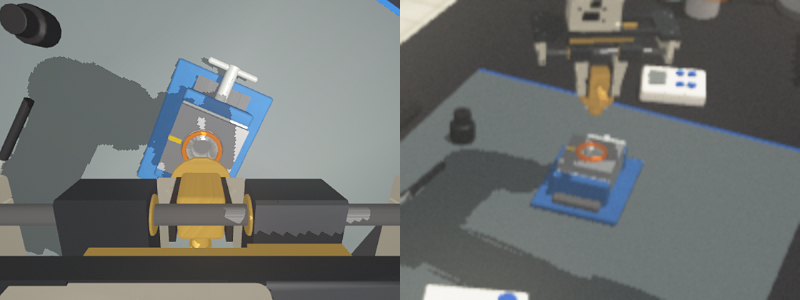

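```bash
python3 - <<'E'
from h import *
from scipy.optimize import least_squares
np.set_printoptions(precision=2,suppress=True)
p=arm.grab_frame("wrist");D=cloud(p);c=arm.get_state()["eef_pos"]
M=tooly(); ey=M[:,1]*1; ex=np.array([ey[1],-ey[0],0])  # barb = tooly-90deg
ex=ex/np.linalg.norm(ex); print("barb",ex)
hsv=cv2.cvtColor(p["frame"],cv2.COLOR_RGB2HSV)
br=(hsv[...,0]>12)&(hsv[...,0]<28)&(hsv[...,1]>110)&(p["range_z"]>0)
L=np.stack([(D-c)@ex,(D-c)@ey,D[...,2]-c[2]],-1)*1000
s=br&(abs(L[...,0])<40)&(abs(L[...,1])<30)&(L[...,2]<45)&(L[...,2]>-20)
P=L[s]
for z0,z1 in[(-12,-9),(-9,-6),(-6,-2),(0,6),(6,12),(12,20),(20,30),(30,36),(36,42)]:
    q=P[(P[:,2]>=z0)&(P[:,2]<z1)]
    if len(q)>5: print(z0,z1,len(q),"x %.1f..%.1f med %.1f"%(q[:,0].min(),q[:,0].max(),np.median(q[:,0])),"y %.1f..%.1f"%(q[:,1].min(),q[:,1].max()))
q=P[(P[:,2]>-6)&(P[:,2]<0)]
e=[]
for a in np.arange(-23,24,2.):
    k=q[abs(q[:,1]-a)<1]
    if len(k): e.append((k[:,0].min(),a))
e=np.array(e); f=least_squares(lambda v:np.hypot(e[:,0]-v[0],e[:,1]-v[1])-24,[0,0]);print("flange centre rel tcp",f.x,np.abs(f.fun).max())
print("ring rel tcp along barb/across", [(np.r_[ring(p)[0],0]-np.r_[c[:2],0])@a*1000 for a in(ex,ey)])
E
```

```text
barb [-0.48  0.87  0.  ]
-9 -6 20 x -23.6..-15.3 med -22.5 y -14.5..17.7
-6 -2 1246 x -24.2..-7.4 med -16.8 y -21.8..21.4
0 6 232 x -14.7..-10.6 med -14.1 y -18.1..16.9
6 12 266 x -14.9..-10.3 med -14.1 y -14.4..13.9
12 20 404 x -14.9..30.9 med -14.1 y -14.4..13.9
20 30 959 x -15.1..32.4 med -13.8 y -14.4..14.0
30 36 429 x -14.9..7.2 med -14.1 y -14.3..14.0
36 42 1883 x -15.1..13.4 med 5.0 y -14.4..13.7
flange centre rel tcp [-0.32 -0.5 ] 0.6023800509210631
ring rel tcp along barb/across [np.float64(-2.655598440277351), np.float64(0.904306683340777)]
```

```bash
python3 -m inch '0.01 -0.083 -0.6 0 0 0;0 0 -0.7 0 0 0;0 0 -0.6 0 0 0;0 0 -0.3 0 0 0;0 0 0 0 0 0;0 0 0 0 0 0'; python3 -c "
from h import *;st()"
python3 -m inch '0 0 -0.05 0 0 0;0 0 -0.05 0 0 0;0 0 -0.05 0 0 0;0 0 0 0 0 0;0 0 0 0 0 0'; python3 -c "
from h import *;st()"
```

```text
t: 12.4
eef_pos: [0.5231, -0.2282, 0.0953]
ee_rot: [-2.332, 1.57, -0.254]
force: [0.2, 1.1, -0.8]
width: 0.0277
t 12.40 tcp_mm [ 523.12 -228.21   95.29] F [ 0.2  1.1 -0.8] M [-0.01  0.02 -0.06] barb-mark -4.318 grip over deck 53.7 tilt [ 0.001  -0.0003] w 0.0277
t: 13.02
eef_pos: [0.5226, -0.2281, 0.0901]
ee_rot: [1.469, 1.571, -2.737]
force: [-0.1, 0.7, -1.2]
width: 0.0283
t 13.03 tcp_mm [ 522.58 -228.1    90.08] F [-0.1  0.7 -1.2] M [-0.03  0.04  0.02] barb-mark -4.318 grip over deck 48.5 tilt [-0. -0.] w 0.0283
```

Nose tip is now about 1.5 mm inside the bore and no force shows. I'll go on in small steps to pin contact.

```bash
python3 -m inch '0 0 -0.05 0 0 0;0 0 -0.05 0 0 0;0 0 0 0 0 0;0 0 0 0 0 0'; python3 -c "
from h import *;st()"
python3 -m inch '0 0 -0.05 0 0 0;0 0 -0.03 0 0 0;0 0 0 0 0 0;0 0 0 0 0 0'; python3 -c "
from h import *;st()"
```

```text
t: 13.52
eef_pos: [0.5226, -0.2281, 0.087]
ee_rot: [1.498, 1.571, -2.708]
force: [0.4, 0.8, -0.4]
width: 0.0277
t 13.53 tcp_mm [ 522.59 -228.12   87.04] F [ 0.4  0.8 -0.4] M [-0.05  0.06 -0.  ] barb-mark -4.318 grip over deck 45.4 tilt [-0. -0.] w 0.0277
t: 14.02
eef_pos: [0.5226, -0.2281, 0.0847]
ee_rot: [2.986, 1.571, -1.221]
force: [0.9, 0.5, -1.7]
width: 0.0278
t 14.03 tcp_mm [ 522.6  -228.11   84.67] F [ 0.9  0.5 -1.7] M [-0.04  0.04  0.03] barb-mark -4.318 grip over deck 43.1 tilt [ 0. -0.] w 0.0278
```

```bash
python3 -m inch '0 0 -0.03 0 0 0;0 0 0 0 0 0;0 0 0 0 0 0'; python3 -c "
from h import *;st()"
python3 -m inch '0 0 -0.02 0 0 0;0 0 0 0 0 0;0 0 0 0 0 0'; python3 -c "
from h import *;st()"
```

```text
t: 14.4
eef_pos: [0.5227, -0.2281, 0.0839]
ee_rot: [-2.424, 1.571, -0.347]
force: [0.1, 0.7, 0.6]
width: 0.0281
t 14.40 tcp_mm [ 522.7  -228.14   83.92] F [0.1 0.7 0.6] M [ 0.03  0.14 -0.  ] barb-mark -4.318 grip over deck 42.3 tilt [ 0.0003 -0.0001] w 0.0281
t: 14.78
eef_pos: [0.5228, -0.2282, 0.0837]
ee_rot: [-2.53, 1.57, -0.453]
force: [-2.2, 1.7, 4.8]
width: 0.0279
t 14.78 tcp_mm [ 522.78 -228.19   83.73] F [-2.2  1.7  4.8] M [0.33 0.62 0.01] barb-mark -4.318 grip over deck 42.1 tilt [ 0.0005 -0.0003] w 0.0279
```

Pin contact on the deck at grip height 42.1–42.3 mm with about 5 N. Now I'll turn clockwise slowly, feeling for the drop.

```bash
python3 -m inch '0 0 -0.015 0 0 -0.4;0 0 0 0 0 -0.4;0 0 0 0 0 -0.4;0 0 0 0 0 -0.4'; python3 -c "
from h import *;st()"
python3 -m inch '0 0 0 0 0 -0.4;0 0 0 0 0 -0.4;0 0 0 0 0 -0.4;0 0 0 0 0 -0.4'; python3 -c "
from h import *;st()"
```

```text
t: 15.28
eef_pos: [0.523, -0.2281, 0.0836]
ee_rot: [-2.185, 1.57, -0.248]
force: [-2.6, 2.6, 7.6]
width: 0.0277
t 15.28 tcp_mm [ 522.95 -228.08   83.61] F [-2.6  2.6  7.6] M [0.96 0.81 0.05] barb-mark -4.459 grip over deck 42.0 tilt [ 0.001  -0.0002] w 0.0277
t: 15.78
eef_pos: [0.5229, -0.228, 0.0836]
ee_rot: [-1.949, 1.57, -0.152]
force: [-1.9, 3.9, 9.4]
width: 0.0283
t 15.78 tcp_mm [ 522.88 -228.     83.61] F [-1.9  3.9  9.4] M [1.12 0.88 0.14] barb-mark -4.598 grip over deck 42.0 tilt [ 0.0009 -0.0001] w 0.0283
```

```bash
python3 -m inch '0 0 0 0 0 -0.4;0 0 0 0 0 -0.4;0 0 0 0 0 -0.4;0 0 0 0 0 -0.4'; python3 -c "
from h import *;st()"
python3 -m inch '0 0 0 0 0 -0.4;0 0 0 0 0 -0.4;0 0 0 0 0 -0.4;0 0 0 0 0 -0.4'; python3 -c "
from h import *;st()"
```

```text
t: 16.27
eef_pos: [0.5227, -0.228, 0.0836]
ee_rot: [-1.787, 1.57, -0.13]
force: [-3.6, 2.7, 8.8]
width: 0.0278
t 16.27 tcp_mm [ 522.73 -227.97   83.56] F [-3.6  2.7  8.8] M [1.25 1.   0.08] barb-mark -4.738 grip over deck 42.0 tilt [ 0.0006 -0.0001] w 0.0278
t: 16.77
eef_pos: [0.5226, -0.2279, 0.0836]
ee_rot: [-1.348, 1.57, 0.17]
force: [-3.1, 3.2, 8.3]
width: 0.028
t 16.77 tcp_mm [ 522.6  -227.86   83.57] F [-3.1  3.2  8.3] M [1.38 1.14 0.1 ] barb-mark 1.406 grip over deck 42.0 tilt [0.0004 0.0001] w 0.0280
```

```bash
python3 -m inch '0 0 0 0 0 -0.4;0 0 0 0 0 -0.4;0 0 0 0 0 -0.4;0 0 0 0 0 -0.4'; python3 -c "
from h import *;st()"
python3 -m inch '0 0 0 0 0 -0.4;0 0 0 0 0 -0.4;0 0 0 0 0 -0.4'; python3 -c "
from h import *;st()"
```

```text
t: 17.27
eef_pos: [0.5225, -0.228, 0.0833]
ee_rot: [-1.616, 1.571, -0.238]
force: [-2.2, 1.1, 4.9]
width: 0.028
t 17.27 tcp_mm [ 522.47 -228.01   83.27] F [-2.2  1.1  4.9] M [ 0.65  0.8  -0.02] barb-mark 1.266 grip over deck 41.7 tilt [ 0.0001 -0.    ] w 0.0280
t: 17.65
eef_pos: [0.5223, -0.228, 0.0824]
ee_rot: [1.494, 1.57, 2.766]
force: [-0.7, 0.0, -0.8]
width: 0.028
t 17.65 tcp_mm [ 522.33 -228.03   82.42] F [-0.7  0.  -0.8] M [0.34 0.42 0.03] barb-mark 1.160 grip over deck 40.8 tilt [-0.0005  0.0002] w 0.0280
```

The pin is dropping (z force gone) at about 1.16 rad. I'll follow it down without turning.

```bash
python3 -m inch '0 0 -0.03 0 0 0;0 0 -0.03 0 0 0;0 0 -0.03 0 0 0;0 0 0 0 0 0'; python3 -c "
from h import *;st()"
```

```text
t: 18.15
eef_pos: [0.5223, -0.2281, 0.08]
ee_rot: [1.748, 1.57, 3.023]
force: [-3.5, 1.3, 3.8]
width: 0.0279
t 18.15 tcp_mm [ 522.33 -228.11   80.04] F [-3.5  1.3  3.8] M [ 0.52  1.07 -0.13] barb-mark 1.162 grip over deck 38.4 tilt [-0.0004  0.    ] w 0.0279
```

```bash
python3 -m inch '-0.015 0.005 0 0 0 -0.3;0 0 -0.03 0 0 -0.1;0 0 -0.03 0 0 0;0 0 0 0 0 0'; python3 -c "
from h import *;st()"
```

```text
t: 18.65
eef_pos: [0.5222, -0.228, 0.0779]
ee_rot: [1.82, 1.571, 3.059]
force: [-0.5, -0.8, -2.6]
width: 0.0278
t 18.65 tcp_mm [ 522.16 -227.98   77.9 ] F [-0.5 -0.8 -2.6] M [-0.17  0.09 -0.04] barb-mark 1.127 grip over deck 36.3 tilt [-0.0001  0.    ] w 0.0278
```

Free again. Continuing down towards the groove floor (31.3).

```bash
python3 -m inch '0 0 -0.04 0 0 0;0 0 -0.04 0 0 0;0 0 -0.03 0 0 0;0 0 0 0 0 0'; python3 -c "
from h import *;st()"
python3 -m inch '0 0 -0.03 0 0 0;0 0 -0.01 0 0 0;0 0 0 0 0 0'; python3 -c "
from h import *;st()"
```

```text
t: 19.15
eef_pos: [0.5221, -0.228, 0.0748]
ee_rot: [2.178, 1.571, -2.866]
force: [0.7, -0.7, -2.5]
width: 0.0279
t 19.15 tcp_mm [ 522.15 -227.97   74.79] F [ 0.7 -0.7 -2.5] M [-0.28  0.05 -0.03] barb-mark 1.127 grip over deck 33.2 tilt [-0. -0.] w 0.0279
t: 19.52
eef_pos: [0.5221, -0.228, 0.0737]
ee_rot: [0.932, 1.571, 2.171]
force: [-0.6, -0.6, -1.4]
width: 0.0281
t 19.52 tcp_mm [ 522.13 -227.96   73.69] F [-0.6 -0.6 -1.4] M [-0.22  0.12 -0.04] barb-mark 1.127 grip over deck 32.1 tilt [-0.  0.] w 0.0281
```

```bash
python3 -m inch '0 0 -0.02 0 0 0;0 0 -0.01 0 0 0;0 0 0 0 0 0'; python3 -c "
from h import *;st()"
```

```text
t: 19.9
eef_pos: [0.5222, -0.228, 0.073]
ee_rot: [-1.604, 1.571, -0.365]
force: [-2.3, 1.0, 3.3]
width: 0.028
t 19.90 tcp_mm [ 522.15 -227.98   73.02] F [-2.3  1.   3.3] M [ 0.05  0.6  -0.  ] barb-mark 1.127 grip over deck 31.4 tilt [ 0.0002 -0.0001] w 0.0280
```

```bash
python3 -m inch '0 0 -0.02 0 0 0;0 0 0 0 0 0;0 0 0 0 0 0'; python3 -c "
from h import *;st()"
```

```text
t: 20.27
eef_pos: [0.5221, -0.228, 0.0727]
ee_rot: [-1.988, 1.571, -0.749]
force: [-1.8, 1.1, 6.5]
width: 0.028
t 20.27 tcp_mm [ 522.15 -228.01   72.7 ] F [-1.8  1.1  6.5] M [0.37 1.1  0.01] barb-mark 1.127 grip over deck 31.1 tilt [ 0.0002 -0.0002] w 0.0280
```

At the floor. I'll turn clockwise, sinking with the pitch.

```bash
python3 -m inch '0 0 -0.003 0 0 -0.5;0 0 -0.003 0 0 -0.5;0 0 -0.003 0 0 -0.5;0 0 -0.003 0 0 -0.5'; python3 -c "
from h import *;st()"
python3 -m inch '0 0 -0.003 0 0 -0.5;0 0 -0.003 0 0 -0.5;0 0 -0.003 0 0 -0.5'; python3 -c "
from h import *;st()"
```

```text
t: 20.78
eef_pos: [0.5221, -0.2276, 0.0724]
ee_rot: [-0.099, 1.571, 0.965]
force: [-3.9, 3.2, 8.4]
width: 0.0278
t 20.77 tcp_mm [ 522.1  -227.63   72.42] F [-3.9  3.2  8.4] M [1.28 1.31 0.13] barb-mark 0.952 grip over deck 30.8 tilt [0.0001 0.0002] w 0.0278
t: 21.15
eef_pos: [0.522, -0.2277, 0.0722]
ee_rot: [0.543, 1.571, 1.475]
force: [-3.2, 3.5, 8.9]
width: 0.0279
t 21.15 tcp_mm [ 522.01 -227.68   72.16] F [-3.2  3.5  8.9] M [1.48 1.42 0.13] barb-mark 0.821 grip over deck 30.6 tilt [0.     0.0002] w 0.0279
```

```bash
python3 -m inch '0 0 -0.003 0 0 -0.5;0 0 -0.003 0 0 -0.5;0 0 -0.003 0 0 -0.5;0 0 -0.003 0 0 -0.5;0 0 -0.003 0 0 -0.5'; python3 -c "
from h import *;st()"
python3 -m inch '0 0 -0.003 0 0 -0.5;0 0 -0.003 0 0 -0.5;0 0 -0.003 0 0 -0.5;0 0 -0.003 0 0 -0.5;0 0 -0.003 0 0 -0.5'; python3 -c "
from h import *;st()"
```

```text
t: 21.78
eef_pos: [0.5219, -0.2275, 0.0718]
ee_rot: [1.411, 1.57, 2.126]
force: [-4.6, 3.8, 10.0]
width: 0.0277
t 21.77 tcp_mm [ 521.87 -227.53   71.77] F [-4.6  3.8 10. ] M [1.64 1.63 0.09] barb-mark 0.603 grip over deck 30.2 tilt [-0.0002  0.0003] w 0.0277
t: 22.4
eef_pos: [0.5217, -0.2275, 0.0713]
ee_rot: [1.93, 1.57, 2.426]
force: [-5.1, 4.0, 10.8]
width: 0.0277
t 22.40 tcp_mm [ 521.74 -227.45   71.33] F [-5.1  4.  10.8] M [1.9  1.82 0.18] barb-mark 0.384 grip over deck 29.7 tilt [-0.0005  0.0004] w 0.0277
```

```bash
python3 -m inch '-0.01 0.01 -0.003 0 0 -0.5;0 0 -0.003 0 0 -0.5;0 0 -0.003 0 0 -0.5;0 0 -0.003 0 0 -0.5;0 0 -0.003 0 0 -0.5;0 0 -0.003 0 0 -0.5;0 0 -0.003 0 0 -0.5;0 0 0 0 0 0'; python3 - <<'E'
from h import *
st()
p=arm.grab_frame("wrist");p2=arm.grab_frame("side");p3=arm.grab_frame("scene")
for q in(p2,p3):
  for t in("barb_tip","elbow_grip","mark"):
    for r in arm.place_of(q,t)[:1]: print(t,r["confidence"],px(r),onz(q,*px(r),.06 if t=="mark" else .09))
a=cv2.resize(p["frame"][200:410,140:420],(400,300),interpolation=2);b=cv2.resize(p2["frame"][120:210,300:420],(400,300),interpolation=2);
c=cv2.resize(p3["frame"][130:250,90:250],(400,300),interpolation=2)
cv2.imwrite("pics/f6.png",np.vstack([np.hstack([b,c]),np.hstack([a,a*0])])[:,:,::-1])
E
```

```text
t: 23.4
eef_pos: [0.5217, -0.2272, 0.0708]
ee_rot: [1.408, 1.57, 1.6]
force: [-4.6, 5.0, 10.9]
width: 0.0281
t 23.40 tcp_mm [ 521.66 -227.2    70.82] F [-4.6  5.  10.9] M [1.7  1.61 0.02] barb-mark 0.080 grip over deck 29.2 tilt [-0.      0.0003] w 0.0281
barb_tip 0.49 (347.48, 157.20600000000002) [ 0.56841707 -0.19488764  0.09      ]
elbow_grip 0.52 (364.224, 156.786) [ 0.52615536 -0.21982832  0.09      ]
mark 0.62 (352.184, 162.708) [ 0.56101214 -0.2174804   0.06      ]
barb_tip 0.63 (157.808, 186.9) [ 0.57802045 -0.21786476  0.09      ]
elbow_grip 0.59 (162.17600000000002, 175.39200000000002) [ 0.51658737 -0.23648691  0.09      ]
mark 0.72 (164.808, 194.88000000000002) [ 0.56110597 -0.21206256  0.06      ]
```

View pics/f6.png

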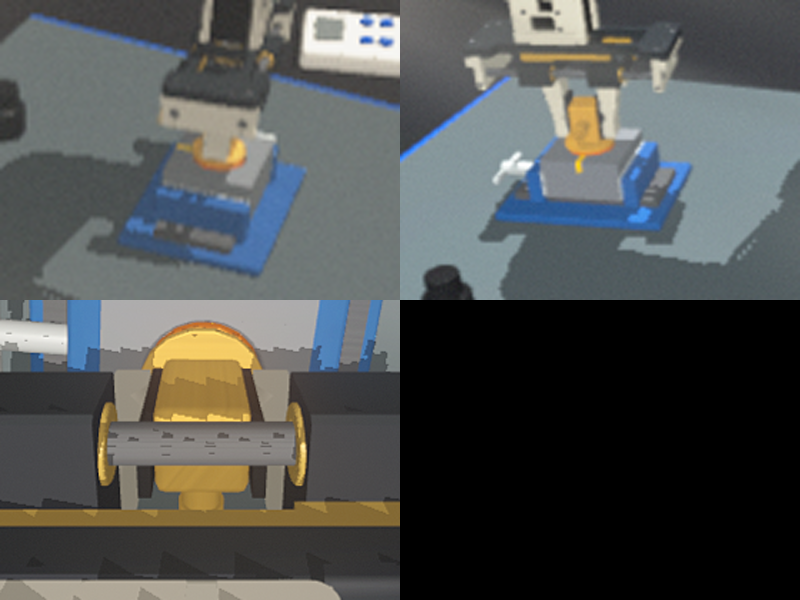

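The flange sits on the gasket and the barb is nearly over the yellow line, with 0.08 rad left. Final small turn, then I'll relax the press.

```bash
python3 -m inch '0 0 -0.003 0 0 -0.4;0 0 -0.002 0 0 -0.35;0 0 0 0 0 0;0 0 0 0 0 0'; python3 -c "
from h import *;st()"
```

```text
t: 24.35
eef_pos: [0.5216, -0.2272, 0.0707]
ee_rot: [1.446, 1.57, 1.573]
force: [-4.7, 4.8, 11.6]
width: 0.028
t 24.35 tcp_mm [ 521.65 -227.2    70.71] F [-4.7  4.8 11.6] M [1.86 1.7  0.04] barb-mark 0.015 grip over deck 29.1 tilt [-0.      0.0004] w 0.0280
```

```bash
python3 -m inch '-0.01 0.01 0.02 0 0 0;-0.01 0.01 0.015 0 0 0;0 0 0 0 0 0;0 0 0 0 0 0'; python3 -c "
from h import *;st()"
python3 -m inch '0 0 0 0 0 0;0 0 0 0 0 0;0 0 0 0 0 0;0 0 0 0 0 0;0 0 0 0 0 0' 0.6
python3 -m inch '0 0 0.2 0 0 0;0 0 0.5 0 0 0;0 0 0.9 0 0 0;0 0 1 0 0 0;0 0 1 0 0 0;0.9 0.6 0.4 0 0 0;0.9 0.6 0 0 0 0;0.9 0.6 0 0 0 0;0.6 0.5 0 0 0 0;0 0 0 0 0 0;0 0 0 0 0 0'
python3 - <<'E'
from h import *
st()
p=arm.grab_frame("wrist");save(p,"w7");D=cloud(p)
s=(p["range_z"]>0)&(np.hypot(D[...,0]-.5225,D[...,1]+.228)<.03)&(D[...,2]>.105)&(D[...,2]<.116)
if s.sum()>10: print(s.sum(),"top z",np.median(D[s][:,2]),cv2.minAreaRect((D[s][:,:2]*1000).astype(np.float32)))
b=(p["range_z"]>0)&(D[...,2]>.088)&(D[...,2]<.1)&(np.hypot(D[...,0]-.5225,D[...,1]+.228)>.02)&(np.hypot(D[...,0]-.5225,D[...,1]+.228)<.065)
P=D[b][:,:2]; print(len(P)); v=P-P.mean(0); w=np.linalg.svd(v,full_matrices=0)[2][0]; print("barb yaw",np.arctan2(w[1]*np.sign(w[0]),abs(w[0])),P.mean(0),np.arctan2(*(P.mean(0)-[.5226,-.228])[::-1]))
for t in("barb_tip","elbow_grip"):
    for r in arm.place_of(p,t)[:1]: print(t,r["confidence"],px(r),onz(p,*px(r),.0895))
E
```

```text
t: 24.85
eef_pos: [0.5216, -0.2271, 0.0715]
ee_rot: [-0.47, 1.57, -0.343]
force: [-2.4, 1.2, 6.4]
width: 0.0276
t 24.85 tcp_mm [ 521.61 -227.13   71.54] F [-2.4  1.2  6.4] M [ 0.34  0.75 -0.05] barb-mark 0.015 grip over deck 29.9 tilt [ 0.0008 -0.0003] w 0.0276
t: 25.48
eef_pos: [0.5212, -0.2271, 0.0709]
ee_rot: [2.796, 1.571, 2.923]
force: [-0.4, 0.4, 0.5]
width: 0.0522
t: 26.85
eef_pos: [0.6198, -0.1581, 0.1911]
ee_rot: [3.108, 1.57, -3.048]
force: [-0.5, -0.2, 0.2]
width: 0.0523
t 26.85 tcp_mm [ 619.81 -158.13  191.14] F [-0.5 -0.2  0.2] M [-0.07 -0.11  0.03] barb-mark 0.015 grip over deck 149.5 tilt [-0.0003 -0.    ] w 0.0523
1919 top z 0.11139125697815022 ((523.6625366210938, -227.99815368652344), (28.24854278564453, 28.260623931884766), 6.740842819213867)
924
barb yaw 0.12637372046925088 [ 0.55956232 -0.22267447] 0.14309515415112906
barb_tip 0.81 (206.80800000000002, 151.62) [ 0.58143996 -0.22208746  0.0895    ]
elbow_grip 0.82 (204.12, 73.92) [ 0.52553467 -0.22761015  0.0895    ]
```

View pics/w7.png

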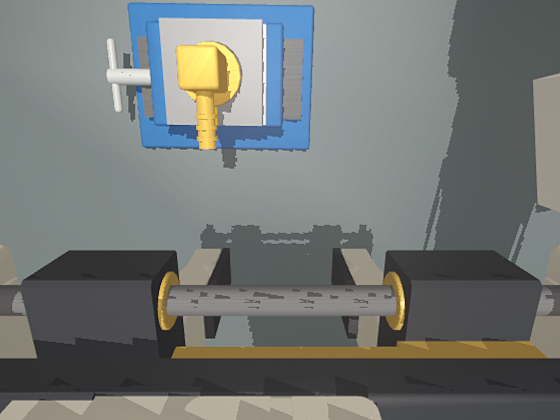

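The elbow stands seated on the gasket, its barb (206, 120) parallel to the block's edges. Body yaw is 0.118 against the mark's 0.112, and grip height is 30.4 mm, inside 28.3–31.5. Handing in.

```bash
python3 -c "
from h import *;print(arm.job_done())"
```

```text
the job is handed in; nothing more can be done
None
```

I took the elbow out of its stand and screwed it clockwise into the port until it tightened on the gasket with the barb along the yellow mark. I then let go, backed off and handed the job in at about 27 s.

- **Thread start:** pressing with under 10 N and turning clockwise, I felt the pin drop into its slot at about 1.15 rad anticlockwise of the mark. It reached the groove floor and then turned 1.1 rad with little torque. Vertical force peaked near 12 N.
- **Barb direction:** after release, the wrist camera put the body's yaw at 0.118 rad and the barb line's at 0.126 to 0.143. The mark is at 0.112, and the tool stopped 0.015 rad short of it. All these readings fall on the not-past-the-mark side, and the spread is about the size of the measuring error.
- **Seating:** the grip point sits about 30.4 mm above the deck, inside the required 28.3 to 31.5 mm.
- **Disagreement:** the side and scene cameras' network estimates for the barb were up to about 20 mm off while the gripper hid it, so I did not use them.
- **Other things:** I did not touch anything else, but I did not re-measure the loose objects afterwards.

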